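# Lock the levelling screw, then stack the test slabs with separators

### The job

Lock the stage's levelling screw: set the spanner on the collar's flats with its handle between the two posts, so that the collar keeps its setting, let go of it, and turn the winged locknut clockwise until it is jammed tight. Only then stack all the stone slabs flat on the stage's metal bed, longest at the bottom and shortest on top, centred on the bed with their length along it, with one cork separator sheet squarely between each two slabs and none under the lowest. Finish with the spanner lying back on the middle of its rubber mat, and leave the bottle, beaker and jar round the stage alone.

Things in the scene. Friction and masses are not known exactly. Their poses are not given: they have to be found in the camera images.
- rig: blue levelling stage, fixed; base plate 210 x 300 x 12 mm standing on the bench. Origin on the bench under the stage, z up. Carries the bare metal bed at its +y end; at its -y end a levelling screw with collar and locknut, and (125 mm from the screw axis towards -x) a pair of upright steel posts
- bed_top (a point): centre of the top face of the stage's metal bed (150 mm along its x, 80 mm along its y), 30 mm above the bench. Axes as the stage
- screw_seat (a point): point on the levelling screw's axis, at the top of the flange (85 x 85 mm) round it, 30 mm above the bench. Axes as the stage. The steel collar stands on this flange: 16 mm high, 50 mm long along x, its two flats 36 mm apart (facing +y and -y when joint collar is 0). On it sits the brass locknut: disc 34 mm across, 8 mm high, with an upright wing, reaching 46 mm above this point
- collar (a joint): angle of the levelling screw's collar, rad, clockwise from above positive; 0 = as set (at the start), that is, its flats along the stage's x. It turns very easily (0.06 N m) and is dragged round by the locknut (0.2 N m between them) unless the spanner holds it
- nut (a joint): angle of the locknut relative to the collar, rad, clockwise from above positive; it starts loose at 0.1 to 0.9 and comes to a dead stop, jammed tight, at 2.4. At 0 (collar 0) the wing lies along the stage's x; the wing turns by collar + nut
- post_rest (a point): point midway between the two upright steel posts of the stage, level with the flange, 125 mm from the screw axis towards the stage's -x. The posts (12 mm diameter, tops 22 mm above this point) stand at y = +/-18 mm from here, 24 mm clear between them; a rest for the handle lies between them at this height
- nut_grip (a point): centre of the locknut's upright wing, on the screw axis: wing 34 mm long (this point's x axis), 12 mm thick (its y axis), 28 mm high, reaching 13 mm above and 15 mm below this point. Axes turn with the nut
- spanner_jaw (a point): centre of the open jaw of the loose steel spanner (0.25 kg), half-way up its 10 mm thickness. The jaw is a fork of two prongs pointing to +x, round bars of 10 mm diameter, 42 mm clear between them (62 mm overall), from x = -31 to +27 mm. A bridge joins them at x = -45 to -31 mm; the 16 mm wide handle runs back from there to x = -150 mm. Axes as the spanner
- spanner_fin (a point): centre of the spanner's upright black plastic grip fin, the place to hold it, about at its centre of mass: 62 mm behind the jaw centre (-x), 28 mm long along x, 14 mm thick along y, 32 mm high; this point is 26 mm above the spanner's underside. Axes as the spanner
- mat_top (a point): centre of the top of the black rubber mat (200 mm along x, 110 mm along y, 6 mm thick, fixed) on which the spanner lies at the start and belongs afterwards
- slab0_mid (a point): centre of a loose stone test slab, 120 mm long (x), 46 mm wide (y), 22 mm thick (z), 276 g or so; lies flat on the bench to the left at the start. May be absent (None)
- slab1_mid (a point): centre of a loose stone test slab, 104 mm long (x), 46 mm wide (y), 22 mm thick (z), 239 g or so; lies flat on the bench to the left at the start. May be absent (None)
- slab2_mid (a point): centre of a loose stone test slab, 88 mm long (x), 46 mm wide (y), 22 mm thick (z), 202 g or so; lies flat on the bench to the left at the start. May be absent (None)
- slab3_mid (a point): centre of a loose stone test slab, 72 mm long (x), 46 mm wide (y), 22 mm thick (z), 165 g or so; lies flat on the bench to the left at the start. May be absent (None)
- sheet0_mid (a point): centre of a loose rigid cork separator sheet, 124 mm long (x), 54 mm wide (y), 6 mm thick (z), 30 g. At the start it lies on a white block of the fixed stand; the block is 100 x 32 mm, 30 mm high above the stand's 8 mm foot, so the sheet overhangs it by 11 mm along both long sides
- sheet1_mid (a point): centre of a loose rigid cork separator sheet, 124 mm long (x), 54 mm wide (y), 6 mm thick (z), 30 g. At the start it lies on a white block of the fixed stand; the block is 100 x 32 mm, 30 mm high above the stand's 8 mm foot, so the sheet overhangs it by 11 mm along both long sides
- reagent: amber reagent bottle, 60 mm across, 140 mm high, standing beyond the stage, not to be disturbed; origin at the centre of its underside
- beaker: glass beaker, 70 mm across, 90 mm high, standing beyond the stage, not to be disturbed; origin at the centre of its underside
- salt_jar: white jar with a screw cap, 60 mm across, 80 mm high, standing between the robot and the stage, not to be disturbed; origin at the centre of its underside
- spanner: the spanner; origin at the jaw centre, on its underside. Lowered straight down over the locknut, its fork goes round the collar's flats and lies on the flange, and its handle drops between the two posts, which hold it from turning; its origin is then at screw_seat and its axes are those of the stage
- slab0: the 120 mm slab; origin at the centre of its underside
- slab1: the 104 mm slab; origin at the centre of its underside
- slab2: the 88 mm slab; origin at the centre of its underside
- slab3: the 72 mm slab; origin at the centre of its underside
Not all that is in view belongs to the job. What is shaped like the slab0 but blue or purple is not meant. What is shaped like the part that bears sheet1_mid but turquoise is not meant.

How it is judged:
By the outcome, as a careful person would: the job done as asked, in the order asked, and still so for the second after the job is handed in, with the robot touching nothing.
Of slab0, slab1, slab2, slab3 only 2 to 3 are there at a start; the rules pass over those that are not, and their reading is None.
At some moment in a run one of spanner may be knocked a few centimetres aside while the robot is not near it.
Once in a run the grip may slacken for a moment while it holds something.
It also fails if it takes over 210 s, if anything falls off the work surface, if the arm or the gripper's body presses on something with over 40 N, if the wrist force passes 120 N, or if a joint passes its speed limit or range.

### The arm

A 6-joint arm with a two-finger parallel gripper is mounted at the origin on the work surface. World frame = base frame: x ahead of the robot, y to its left, z up, the work surface at z = 0. Lengths are in m, angles in rad, forces in N, time in s.
With the tool pointing down it reaches from about 0.375 to 0.9 m from the base axis. Payload 3.1 kg.
Tool frame: the origin (TCP) lies midway between the tips of the shut fingers; the grasp point (between the pads) lies 19 mm behind it; z points along the fingers, y is the line along which they close (so a half turn about z gives the same grasp; the last joint's range is limited). The gripper opens to 85 mm and grips with 20 to 120 N. Pads are 22 mm wide; open, the fingers measure 114 mm over their backs; the gripper's body (76 mm by 85 mm) begins 54 mm behind the grasp point. The pads swing forward as they close: fully open they stand 13 mm farther back than shut.
Start: joints at [-1.512, 0.527, 1.433, -0, 1.181, -0.178], TCP at [0.147, -0.607, 0.231] pointing down, gripper open.
Joint ranges: [-3.08, 3.08], [-0.75, 2.2], [0.22, 2.44], [-1.43, 4.57], [0, 2.65], [-2.85, 2.85]. Speed limits (rad/s): [2.79, 2.79, 3.14, 3.14, 3.14, 3.14].

### API

Orientations are given as a unit quaternion [x, y, z, w].
In Python, from station import manip gives the robot as it stands.
- The arm moves only by the tool move_arm, never from a script. Its argument "increments" is a list that holds one entry, the list of rows, each a list of 5 numbers: the gripper's target within -1 to 1 (shut at 1, half-way at 0, fully open at -1), then the shift along the world's x, y, z in m, then the turn about the world's z in degrees. In form: [[[fingers, dx, dy, dz, twist], ...]]. A call has 1 to 8 rows; each row shifts and turns the commanded pose from where the row before left it; what a row does not reach is not made up. A row lasts 1/10 s, in which the tool goes at most 50 mm and 8.59 degrees, less where a joint would pass 70% of its speed; a pose out of reach is approached as far as the arm can. A call with a gripper value outside its range is refused whole. The fingers move at their own pace and stop on an object; "newtons" is the grip in N (left out, the last holds). Time passes only in rows, so rows that do not move let the fingers close. It gives the time, the measured TCP pose, the force, the opening and the grip force at its end, in the units of the state.
- manip.sense(): the state, without advancing time (a new reading comes with each control period).
- manip.snapshot(name): name is "side" or "top"; returns a dict with "img" (420x560x3 uint8, red, green, blue), "fx", "fy", "cx", "cy" (pixels), "k1" (the pictures are not rectified: a ray, as slopes to the right and down, at radius r is drawn at 1 + k1 r^2 times it, then the intrinsics apply), "world_to_cam" (4x4, takes a point from world to camera coordinates). Camera axes: x right, y down, z forward; pixel columns grow to the right and rows downward; lengths in m; the calibration is good to about 2 mm. A picture is of the moment at which its call begins. There is no depth.
- manip.sign_off(): hands the job in; it is judged then, once.
Trained networks look in the newest picture that a camera, given by its name, has taken for a name from the list of things; names that differ only in an ending like _2 or _b are one class to them, and where a whole thing is asked for, a point or a joint stands for the part that bears it (a point fixed in the world has none). Each returns a list of dicts, best first, with "confidence" (0 to 1); they miss things now and then, are a little off and sometimes report something else, mostly with a low value. They report only what shows in the picture. A call takes as long as a camera call. They do not tell look-alikes from the thing itself.
- manip.spot_in(label, camera): "xyz" ([x, y, z] in m, in world coordinates, good to about 4 mm: the middle of the surface that is visible of it).
- manip.mark_of(label, camera): "xyz" ([x, y, z] in m, in world coordinates, good to about 4 mm: a listed point, or the origin of a listed thing).
The state is a dict: "t": time; "q": joint angles; "qd": joint speeds; "tau": joint torques, N m; "tcp_pos": TCP position; "tool_rot": TCP orientation; "force": force on the tool from outside, world axes, zero at the start; "ft_torque": the same for the moment, N m; "finger_gap": opening from 0.0 (shut) to 1.0 (fully open); "gripper_force": force on a finger pad.
Only numpy, scipy, OpenCV 4.12 (cv2) and the standard library are available. Lean on these libraries where they do the work, as an engineer would, in place of code of your own. Each camera call takes 0.05 s, during which the arm holds its last target. There are 200 camera calls.

## Working session

There is one attempt and no reset: what is moved stays moved. The work goes in short steps, Python scripts to look and compute and a tool call to move; the robot and the scene stay as the last step left them, time stands still between calls to the robot, and variables do not carry over. Pictures are saved under pics/ and viewed, at most 14 in all, crops included, and the job is handed in when it is done.

Besides the shell and the picture viewer there is one more tool, called after "Request:" by a JSON object that holds its "fn" and its "kwargs". move_arm: Moves the arm, as the interface text tells. Its arguments: {"type":"object","properties":{"increments":{"type":"array","items":{"type":"array","items":{"type":"array","items":{"type":"number"}}}},"newtons":{"type":"number"}},"required":["increments"]}

```bash
ls; mkdir -p pics; cat > h.py <<'E'
import numpy as np, cv2
from station import manip
def snap(cam,name=None):
    s=manip.snapshot(cam)
    if name: cv2.imwrite(f'pics/{name}.png',s['img'][:,:,::-1])
    return s
def proj(s,p):
    c=(s['world_to_cam']@np.append(p,1))[:3]; a=c[:2]/c[2]; a=a*(1+s['k1']*(a@a))
    return np.array([s['fx']*a[0]+s['cx'],s['fy']*a[1]+s['cy']])
def back(s,uv,z):
    a0=np.array([(uv[0]-s['cx'])/s['fx'],(uv[1]-s['cy'])/s['fy']]); a=a0.copy()
    for _ in range(20): a=a0/(1+s['k1']*(a@a))
    R=s['world_to_cam'][:3,:3];t=s['world_to_cam'][:3,3]
    d=R.T@np.append(a,1); o=-R.T@t
    return o+d*(z-o[2])/d[2]
E
python3 - <<'E'
from h import *
np.set_printoptions(precision=4,suppress=True)
for c in('top','side'):
    s=snap(c,c+'0')
    R=s['world_to_cam'];print(c,-R[:3,:3].T@R[:3,3],s['fx'],s['k1'])
    for l in ['bed_top','screw_seat','post_rest','nut_grip','spanner_jaw','spanner_fin','mat_top','slab0_mid','slab1_mid','slab2_mid','slab3_mid','sheet0_mid','reagent','beaker','salt_jar','rig']:
        r=manip.mark_of(l,c)
        print(l,[(np.round(d['xyz'],4).tolist(),round(d['confidence'],2)) for d in r[:4]])
print(manip.sense())
E
```

```text
pics
top [0.4718 0.0433 1.1877] 414.41864352984237 -0.05653313615193728
bed_top [([0.5564, 0.0632, 0.0364], 0.87)]
screw_seat [([0.6197, -0.1126, 0.0306], 0.87), ([0.4964, -0.1156, 0.0292], 0.17)]
post_rest [([0.4983, -0.1127, 0.0332], 0.62)]
nut_grip [([0.6197, -0.1125, 0.0696], 0.67)]
spanner_jaw [([0.4112, -0.3034, 0.0113], 0.78)]
spanner_fin [([0.3502, -0.3141, 0.0286], 0.72)]
mat_top [([0.355, -0.2917, 0.0049], 0.68)]
slab0_mid [([0.6304, 0.5131, 0.0114], 0.95), ([0.5834, 0.3727, 0.0091], 0.91), ([0.4733, 0.484, 0.0127], 0.7), ([0.694, 0.2344, 0.0027], 0.43)]
slab1_mid []
slab2_mid [([0.4208, 0.276, 0.0124], 0.79), ([0.5597, 0.0643, 0.0353], 0.66), ([0.3503, -0.3164, 0.0289], 0.15)]
slab3_mid []
sheet0_mid [([0.5886, -0.3798, 0.0434], 0.64)]
reagent [([0.6939, 0.2367, 0.0028], 0.61)]
beaker [([0.7287, 0.0085, 0.0052], 0.57), ([0.4185, 0.2754, 0.0136], 0.3)]
salt_jar [([0.3463, 0.11, -0.0016], 0.69)]
rig []
side [-0.0168  1.0576  0.8408] 458.8411800523334 -0.126820470829466
bed_top [([0.5587, 0.0626, 0.0267], 0.55)]
screw_seat [([0.5811, -0.0241, 0.0], 0.7), ([0.6232, -0.1081, 0.
[... 642 characters left out ...]
5903, -0.3818, 0.0419], 0.62)]
reagent [([0.697, 0.2346, -0.0012], 0.77)]
beaker [([0.3471, 0.1116, 0.0017], 0.7), ([0.731, 0.0107, 0.0052], 0.67)]
salt_jar [([0.3451, 0.11, 0.0019], 0.86)]
rig [([0.581, -0.0242, -0.0023], 0.9)]
{'t': 1.7, 'q': array([-1.5115,  0.5275,  1.4327,  0.    ,  1.1814, -0.1785]), 'qd': array([-0.0005,  0.0003, -0.0001,  0.0003, -0.0012, -0.0013]), 'tau': array([ -0.0011, -44.2312, -17.8413,  -0.0002,   0.0008,   0.    ]), 'tcp_pos': array([ 0.1473, -0.6074,  0.2313]), 'tool_rot': array([ 0.9929,  0.1186, -0.    ,  0.    ]), 'force': array([0.0876, 0.3434, 0.4513]), 'ft_torque': array([0.0311, 0.0199, 0.0185]), 'gripper_force': 0.0, 'finger_gap': 0.9968220157365039}
```

View pics/top0.png

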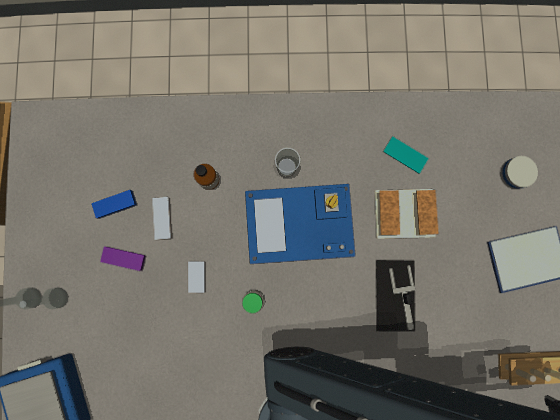

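View pics/side0.png

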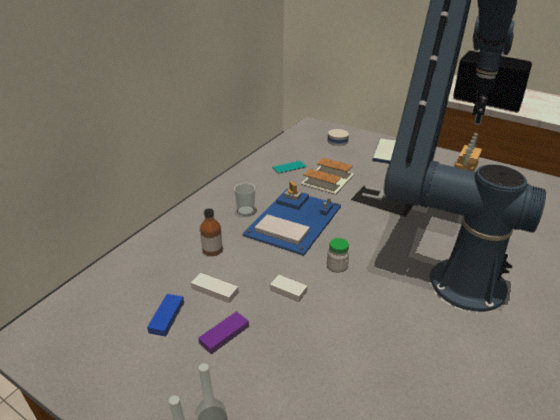

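The top view has the stage at (300,222) with its bed at (270,225), the nut at (331,202) and the posts at (335,247). The spanner is on the mat at (400,295), and the two sheets are at (390,212) and (427,212). There are two stone slabs, at (162,218) and (196,277); the blue, purple and turquoise pieces are decoys. The side view agrees with this. Next I'll measure sizes and angles.

```bash
cat >> h.py <<'E'
def rect(s,mask,uv,z):
    "min-area rectangle in world xy of the mask blob at pixel uv, its top at height z"
    n,l=cv2.connectedComponents(mask.astype(np.uint8)); k=l[int(uv[1]),int(uv[0])]
    cs,_=cv2.findContours((l==k).astype(np.uint8),cv2.RETR_EXTERNAL,cv2.CHAIN_APPROX_NONE)
    c=max(cs,key=cv2.contourArea)[:,0,:]
    P=np.array([back(s,p,z)[:2] for p in c],np.float32)
    (x,y),(w,h),a=cv2.minAreaRect(P)
    if w<h: w,h,a=h,w,a+90
    return dict(c=(round(x,4),round(y,4)),L=round(w,4),W=round(h,4),ang=round((a+90)%180-90,1))
E
python3 - <<'E'
from h import *
s=snap('top'); im=s['img']; f=im.astype(int); g=f.min(2)
for uv in [(162,218),(196,277),(270,225),(390,212),(427,212),(290,200),(395,310),(331,202),(405,205),(401,292),(388,300)]: print(uv,im[uv[1],uv[0]])
white=(g>140)
print('slabA',rect(s,white,(162,218),.022)); print('slabB',rect(s,white,(196,277),.022)); print('bed',rect(s,white,(270,225),.03))
cork=(f[:,:,0]-f[:,:,2]>50)
print('sh',rect(s,cork,(390,212),.044),rect(s,cork,(427,212),.044))
print('mat',rect(s,f.max(2)<45,(385,320),.006))
blue=(f[:,:,2]-f[:,:,0]>30); print('base',rect(s,blue,(290,250),.012))
c=cv2.resize(im[170:340,310:450],None,fx=4,fy=3.5*1,interpolation=cv2.INTER_CUBIC)
c=cv2.resize(im[180:330,310:450],None,fx=4,fy=4,interpolation=cv2.INTER_CUBIC)
cv2.imwrite('pics/crop1.png',c[:,:,::-1])
E
```

```text
(162, 218) [166 174 177]
(196, 277) [166 173 177]
(270, 225) [167 173 176]
(390, 212) [160 110  63]
(427, 212) [155 107  62]
(290, 200) [ 44  86 132]
(395, 310) [33 30 27]
(331, 202) [171 148  53]
(405, 205) [167 174 162]
(401, 292) [88 87 80]
(388, 300) [31 27 27]
slabA {'c': (0.5836, 0.3694), 'L': 0.1191, 'W': 0.0448, 'ang': 4.0}
slabB {'c': (0.4152, 0.2693), 'L': 0.084, 'W': 0.0424, 'ang': -0.1}
bed {'c': (0.5581, 0.0595), 'L': 0.1482, 'W': 0.0778, 'ang': 3.2}
sh {'c': (0.5877, -0.2739), 'L': 0.123, 'W': 0.054, 'ang': -0.2} {'c': (0.5869, -0.3802), 'L': 0.1234, 'W': 0.0533, 'ang': 1.1}
mat {'c': (0.3542, -0.2921), 'L': 0.1993, 'W': 0.1078, 'ang': -1.7}
base {'c': (0.563, -0.0253), 'L': 0.2988, 'W': 0.2086, 'ang': -86.8}
```

View pics/crop1.png

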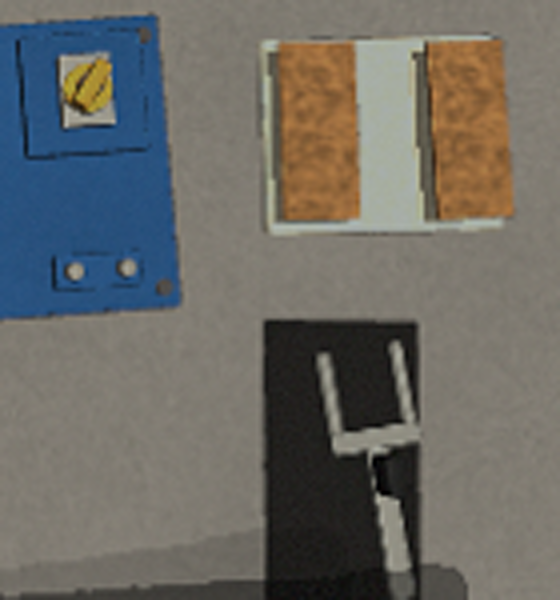

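The crop shows the wing at (88,90) on a white collar and the posts at (75,271) and (127,268). The spanner prongs run from (322,353) and (395,342) back to the bridge at about (377,438). The slabs measure 120 and 88 mm, so they are slab0 and slab2, and one sheet is needed. Next step: convert these pixels to positions.

```bash
python3 - <<'E'
from h import *
s=snap('top')
f=lambda x,y,z: print((x,y),np.round(back(s,(310+x/4,180+y/4),z),4))
f(75,271,.052);f(127,268,.052);f(88,90,.046);f(90,88,.076)
for p in[(322,353),(337,435),(395,342),(407,420),(376,438)]: f(*p,.016)
th=np.radians(3.2);ex=np.array([np.cos(th),np.sin(th)]);ey=np.array([-ex[1],ex[0]])
b=np.array([.5581,.0595]);c=np.array([.563,-.0253])
n=np.array([.6197,-.1126])
for q in(b,c): print('rel stage',(n-q)@ex,(n-q)@ey)
E
```

```text
(75, 271) [ 0.4912 -0.1019  0.052 ]
(127, 268) [ 0.4927 -0.1375  0.052 ]
(88, 90) [ 0.6164 -0.1149  0.046 ]
(90, 88) [ 0.6139 -0.1122  0.076 ]
(322, 353) [ 0.4314 -0.2792  0.016 ]
(337, 435) [ 0.3739 -0.2878  0.016 ]
(395, 342) [ 0.4382 -0.3313  0.016 ]
(407, 420) [ 0.3834 -0.3377  0.016 ]
(376, 438) [ 0.3713 -0.3153  0.016 ]
rel stage 0.05189707006428653 -0.17527026022329784
rel stage 0.05173837394321521 -0.09032895804619934
```

Request:
{"fn": "move_arm", "kwargs": {"increments": [[[-1,0.03,0.04,0,0],[-1,0.03,0.04,0,0],[-1,0.03,0.04,-0.01,0],[-1,0.03,0.04,-0.01,-1],[-1,0.03,0.04,-0.01,-1],[-1,0.03,0.04,-0.01,-1],[-1,0.02,0.04,-0.01,0],[-1,0.002,0.013,-0.01,0]]]}}

```text
t: 2.6
tcp_pos: [0.348, -0.3132, 0.1718]
tool_rot: [0.996, 0.095, -0.0, -0.001]
force: [-0.5, -0.7, -0.3]
finger_gap: 0.997
gripper_force: 0.0
```

Request:
{"fn": "move_arm", "kwargs": {"increments": [[[-1,0,-0.004,-0.04,-1],[-1,0,0,-0.04,0],[-1,0,0,-0.04,0],[-1,0,0,-0.03,0],[-1,0,0,-0.003,0],[1,0,0,0,0],[1,0,0,0,0],[1,0,0,0,0]]], "newtons": 60}}

```text
t: 3.4
tcp_pos: [0.3476, -0.3225, 0.0207]
tool_rot: [0.996, 0.084, 0.001, 0.002]
force: [-0.4, -0.4, -0.2]
finger_gap: 0.515
gripper_force: 0.0
```

Request:
{"fn": "move_arm", "kwargs": {"increments": [[[1,0,0,0,0],[1,0,0,0,0],[1,0,0,0,0],[1,0,0,0,0]]]}}

```text
t: 3.8
tcp_pos: [0.3468, -0.3211, 0.0203]
tool_rot: [0.996, 0.084, 0.0, 0.0]
force: [-1.0, 1.9, 9.2]
finger_gap: 0.149
gripper_force: 61.4
```

Request:
{"fn": "move_arm", "kwargs": {"increments": [[[1,0,0,0.03,0],[1,0,0,0.04,0],[1,0,0,0.04,0],[1,0.03,0.03,0.02,-2],[1,0.04,0.04,0,-2],[1,0.04,0.04,0,-2],[1,0.04,0.04,0,0],[1,0,0,0,0]]]}}

```text
t: 4.6
tcp_pos: [0.4866, -0.1811, 0.1496]
tool_rot: [0.999, 0.035, 0.002, 0.0]
force: [-0.5, -1.3, -2.6]
finger_gap: 0.153
gripper_force: 59.9
```

```bash
python3 - <<'E'
from h import *
s=snap('top'); q=snap('side'); st=manip.sense()
print(st['tcp_pos'],st['tool_rot'],st['finger_gap'],st['gripper_force'])
for c in('top','side'):
  for l in('spanner_jaw','spanner_fin'):
    print(c,l,[(np.round(d['xyz'],4).tolist(),round(d['confidence'],2)) for d in manip.mark_of(l,c)[:3]])
def crop(s,p,w,h,k):
    u,v=proj(s,p).astype(int);u0=max(0,u-w//2);v0=max(0,v-h//2);print(u0,v0)
    return cv2.resize(s['img'][v0:v0+h,u0:u0+w],(w*k,h*k),interpolation=cv2.INTER_CUBIC)
a=crop(s,st['tcp_pos'],90,110,4);b=crop(q,st['tcp_pos'],90,110,4)
cv2.imwrite('pics/hold.png',np.hstack([a,b])[:,:,::-1])
E
```

```text
[ 0.48318252 -0.18405134  0.14904837] [ 9.99438579e-01  3.35030234e-02 -2.56400189e-04  8.83316859e-05] 0.15514432770950162 59.946293234825134
top spanner_jaw [([0.5864, -0.2711, 0.0454], 0.35)]
top spanner_fin [([0.4904, -0.1801, 0.1624], 0.6), ([0.3589, -0.2893, 0.0061], 0.51)]
side spanner_jaw [([0.5509, -0.176, 0.1393], 0.7)]
side spanner_fin [([0.4876, -0.1867, 0.16], 0.63)]
321 194
295 110
```

View pics/hold.png

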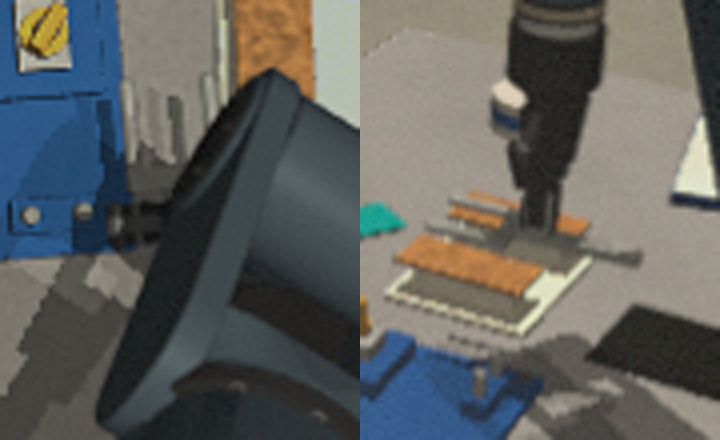

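The held spanner is level in the picture. Its prong tips are at crop (163,85) and (212,78) in the left half.

```bash
python3 - <<'E'
from h import *
s=snap('top'); st=manip.sense(); t=st['tcp_pos']; x=st['tool_rot']; psi=2*np.arctan2(x[1],x[0]); print(np.degrees(psi),t)
a=back(s,(361.75,215.25),.144);b=back(s,(374,213.5),.144);m=(a+b)/2
print(a,b)
ex=np.array([np.cos(psi),np.sin(psi)]);ey=np.array([-ex[1],ex[0]]);d=(m-t)[:2];print('tip rel',d@ex,d@ey)
j=np.array([.5509,-.176])-t[:2];print('jaw rel',j@ex,j@ey)
q=np.radians(3.2);print('target tcp',np.array([.618,-.113])-.063*np.array([np.cos(q),np.sin(q)]))
E
```

```text
3.4891287306582104 [ 0.48201131 -0.18651517  0.14900807]
[ 0.5703665  -0.17584768  0.144     ] [ 0.57434597 -0.20711336  0.144     ]
tip rel 0.0898752739493145 -0.010454463780105736
jaw rel 0.06940093888403294 0.006303169044870709
target tcp [ 0.55509823 -0.11651675]
```

Request:
{"fn": "move_arm", "kwargs": {"increments": [[[1,0.014,0.014,-0.003,0],[1,0.014,0.014,-0.003,0],[1,0.015,0.014,-0.003,0],[1,0.015,0.014,0,0],[1,0.015,0.014,0,0],[1,0,0,0,0],[1,0,0,0,0],[1,0,0,0,0]]]}}

```text
t: 5.75
tcp_pos: [0.5549, -0.1164, 0.1399]
tool_rot: [1.0, 0.031, -0.001, -0.0]
force: [-0.1, 0.4, -2.5]
finger_gap: 0.15
gripper_force: 60.0
```

```bash
python3 - <<'E'
from h import *
s=snap('top'); q=snap('side'); st=manip.sense(); x=st['tool_rot']
print(st['t'],st['tcp_pos'],np.degrees(2*np.arctan2(x[1],x[0])))
for c in('top','side'):
  for l in('spanner_jaw','spanner_fin','screw_seat','nut_grip'):
    print(c,l,[(np.round(d['xyz'],4).tolist(),round(d['confidence'],2)) for d in manip.mark_of(l,c)[:3]])
def crop(s,p,w,h,k):
    u,v=proj(s,p).astype(int);u0=max(0,u-w//2);v0=max(0,v-h//2);print(u0,v0)
    return cv2.resize(s['img'][v0:v0+h,u0:u0+w],(w*k,h*k),interpolation=cv2.INTER_CUBIC)
p=np.array([.6,-.113,.08])
cv2.imwrite('pics/pre.png',np.hstack([crop(s,p,80,100,5),crop(q,p,80,100,5)])[:,:,::-1])
E
```

```text
5.85 [ 0.55513957 -0.11628242  0.1400292 ] 3.5398193868397554
top spanner_jaw [([0.6187, -0.1103, 0.1334], 0.62)]
top spanner_fin [([0.5594, -0.1137, 0.1505], 0.63), ([0.5853, 0.3716, 0.0133], 0.35)]
top screw_seat [([0.6227, -0.1121, 0.0298], 0.8), ([0.6198, -0.1086, 0.1311], 0.48)]
top nut_grip [([0.4169, 0.2705, -0.0018], 0.66)]
side spanner_jaw [([0.6204, -0.109, 0.1292], 0.5)]
side spanner_fin [([0.5569, -0.1208, 0.1486], 0.75), ([0.6214, -0.1114, 0.0698], 0.73)]
side screw_seat [([0.6197, -0.1085, 0.0254], 0.59), ([0.6219, -0.1104, 0.0696], 0.46)]
side nut_grip [([0.6201, -0.1145, 0.0674], 0.56), ([0.4162, 0.2699, 0.0094], 0.26)]
293 156
257 134
```

View pics/pre.png

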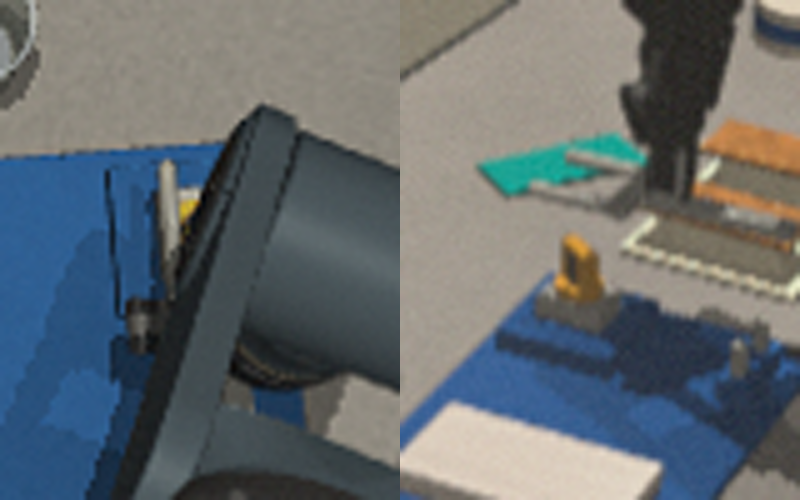

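The left half shows the left prong at (168,165-300) above the screw; the right half shows the spanner level over the nut, clear of the wing. Lowering it now.

Request:
{"fn": "move_arm", "kwargs": {"increments": [[[1,0.002,0,-0.015,-0.3],[1,0,0,-0.015,0],[1,0,0,-0.015,0],[1,0,0,-0.012,0],[1,0,0,-0.012,0],[1,0,0,-0.008,0],[1,0,0,0,0]]]}}

```text
t: 6.95
tcp_pos: [0.5573, -0.1152, 0.0619]
tool_rot: [1.0, 0.029, -0.001, -0.0]
force: [0.0, -0.4, -1.7]
finger_gap: 0.151
gripper_force: 60.0
```

Request:
{"fn": "move_arm", "kwargs": {"increments": [[[1,0,0,-0.005,0],[1,0,0,-0.005,0],[1,0,0,-0.003,0],[1,0,0,0,0]]]}}

```text
t: 7.35
tcp_pos: [0.5578, -0.1153, 0.0498]
tool_rot: [1.0, 0.029, -0.0, -0.0]
force: [0.3, 0.2, -1.2]
finger_gap: 0.152
gripper_force: 60.0
```

Request:
{"fn": "move_arm", "kwargs": {"increments": [[[1,0,0,-0.003,0],[1,0,0,-0.002,0],[1,0,0,0,0]]]}}

```text
t: 7.65
tcp_pos: [0.5578, -0.1153, 0.0449]
tool_rot: [1.0, 0.029, -0.0, -0.0]
force: [0.1, -0.0, -2.6]
finger_gap: 0.153
gripper_force: 60.0
```

Request:
{"fn": "move_arm", "kwargs": {"increments": [[[0.5,0,0,0,0],[0,0,0,0,0],[0,0,0,0,0],[0,0,0,0.03,0],[0,0,0,0.04,0],[0,0,0,0.04,0],[0,-0.02,0,0.04,0],[0,-0.03,0,0.02,0]]]}}

```text
t: 8.45
tcp_pos: [0.5107, -0.1166, 0.2189]
tool_rot: [1.0, 0.029, 0.004, 0.002]
force: [0.1, -0.7, 0.3]
finger_gap: 0.499
gripper_force: 0.0
```

Request:
{"fn": "move_arm", "kwargs": {"increments": [[[-1,-0.04,-0.03,0.02,8],[-1,-0.04,-0.03,0.02,8],[-1,-0.04,-0.03,0.02,8],[-1,-0.03,-0.03,0.0,8],[-1,0,0,0,0]]]}}

```text
t: 8.95
tcp_pos: [0.3729, -0.2254, 0.269]
tool_rot: [0.958, 0.286, -0.0, 0.001]
force: [0.2, -0.6, 0.1]
finger_gap: 1.001
gripper_force: 0.0
```

```bash
python3 - <<'E'
from h import *
s=snap('top'); q=snap('side'); st=manip.sense(); x=st['tool_rot']
print(st['t'],st['tcp_pos'],np.degrees(2*np.arctan2(x[1],x[0])))
for c in('top','side'):
  for l in('spanner_jaw','nut_grip'):
    print(c,l,[(np.round(d['xyz'],4).tolist(),round(d['confidence'],2)) for d in manip.mark_of(l,c)[:3]])
def crop(s,p,w,h,k):
    u,v=proj(s,p).astype(int);u0=max(0,u-w//2);v0=max(0,v-h//2);print(u0,v0)
    return cv2.resize(s['img'][v0:v0+h,u0:u0+w],(w*k,h*k),interpolation=cv2.INTER_CUBIC)
p=np.array([.56,-.113,.05])
cv2.imwrite('pics/seat.png',np.hstack([crop(s,p,64,96,6),crop(q,p,64,96,6)])[:,:,::-1])
E
```

```text
9.05 [ 0.37480516 -0.2231409   0.26830008] 33.173555468872124
top spanner_jaw [([0.6238, -0.1136, 0.0371], 0.59)]
top nut_grip [([0.5878, -0.2717, 0.0458], 0.63), ([0.6167, -0.1137, 0.0713], 0.6)]
side spanner_jaw [([0.5898, -0.2729, 0.041], 0.68), ([0.6245, -0.1084, 0.0342], 0.53), ([0.5877, 0.3727, 0.014], 0.27)]
side nut_grip [([0.6197, -0.1121, 0.069], 0.56)]
300 174
276 147
```

View pics/seat.png

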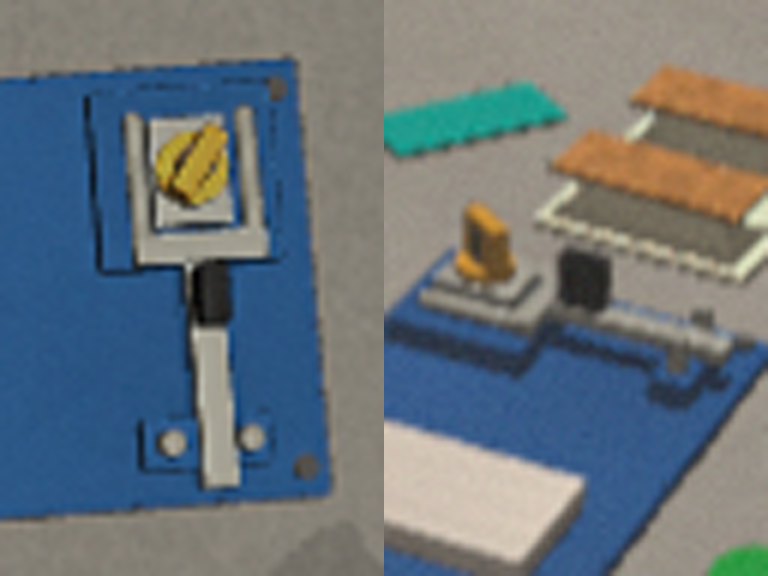

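The spanner is seated: the fork is round the collar and the handle is between the posts at crop (172,443) and (252,437). The wing runs from (180,200) to (218,130), at about -28° in the world. Next is the nut, approached with the tool yaw at about 151°.

Request:
{"fn": "move_arm", "kwargs": {"increments": [[[0,0.02,0.01,0,8.5],[0,0.02,0.01,0,8.5],[0,0.02,0.01,0,8.5],[0,0.02,0.01,0,8.5],[0,0.02,0.01,0,8.5],[0,0.02,0.01,0,8.5],[0,0.02,0.01,-0.01,8.5],[0,0.02,0.01,-0.01,8.5]]]}}

```text
t: 10.05
tcp_pos: [0.5367, -0.1408, 0.2475]
tool_rot: [0.63, 0.776, 0.0, 0.0]
force: [-0.1, -0.2, -0.0]
finger_gap: 0.499
gripper_force: 0.0
```

Request:
{"fn": "move_arm", "kwargs": {"increments": [[[0,0.02,0.01,-0.02,8.5],[0,0.02,0.01,-0.02,8.5],[0,0.02,0.005,-0.02,8.5],[0,0.02,0.005,-0.02,8.5],[0,0.004,0,-0.02,8.5],[0,0,0,-0.02,8.5],[0,0,0,0,0],[0,0,0,0,0]]]}}

```text
t: 10.85
tcp_pos: [0.6192, -0.1115, 0.1274]
tool_rot: [0.239, 0.971, 0.0, -0.001]
force: [-0.1, -0.1, -0.1]
finger_gap: 0.5
gripper_force: 0.0
```

```bash
python3 - <<'E'
from h import *
st=manip.sense(); x=st['tool_rot']
print(st['t'],st['tcp_pos'],np.degrees(2*np.arctan2(x[1],x[0])),st['q'],st['finger_gap'])
E
```

```text
10.85 [ 0.61921547 -0.11153938  0.12739066] 152.29805392557267 [-3.55594741e-01  6.59442183e-01  1.50936649e+00  6.99769851e-05
  9.74229083e-01 -1.44294025e+00] 0.4998325051042171
```

Request:
{"fn": "move_arm", "kwargs": {"increments": [[[0,0,-0.001,-0.025,-0.5],[0,0,0,-0.025,0],[0,0,0,-0.015,0],[0,0,0,-0.004,0],[1,0,0,0,0],[1,0,0,0,0],[1,0,0,0,0],[1,0,0,0,0]]], "newtons": 50}}

```text
t: 11.65
tcp_pos: [0.621, -0.1118, 0.0604]
tool_rot: [0.244, 0.97, 0.002, 0.002]
force: [3.4, 6.5, -0.9]
finger_gap: 0.13
gripper_force: 50.2
```

```bash
python3 - <<'E'
from h import *
st=manip.sense(); x=st['tool_rot']
print(st['t'],st['tcp_pos'],np.degrees(2*np.arctan2(x[1],x[0])),st['force'],st['ft_torque'],st['finger_gap'],st['gripper_force'])
E
```

```text
11.65 [ 0.62101768 -0.11178506  0.06038132] 151.79276362042356 [ 3.44344132  6.49359926 -0.92968533] [ 0.9661845  -0.47779526 -0.04839255] 0.1303712802997583 50.212637186050415
```

Request:
{"fn": "move_arm", "kwargs": {"increments": [[[1,0.0005,0.001,0,-8],[1,0,0,0,-8],[1,0,0,0,-8],[1,0,0,0,-8],[1,0,0,0,-8],[1,0,0,0,-8],[1,0,0,0,0]]]}}

```text
t: 12.35
tcp_pos: [0.6194, -0.113, 0.0603]
tool_rot: [0.616, 0.788, -0.0, 0.0]
force: [-2.8, -1.2, 2.9]
finger_gap: 0.13
gripper_force: 50.8
```

```bash
cat > st.py <<'E'
from h import *
np.set_printoptions(precision=4,suppress=True)
st=manip.sense(); x=st['tool_rot']
print(st['t'],st['tcp_pos'],np.degrees(2*np.arctan2(x[1],x[0])),'F',st['force'],'T',st['ft_torque'],st['finger_gap'],st['gripper_force'],st['q'])
E
python3 st.py
```

```text
12.35 [ 0.6194 -0.113   0.0603] 103.91994461895895 F [-2.8461 -1.214   2.8714] T [-0.1755  0.5831  0.0142] 0.1303044905280661 50.75627624988556 [-0.3572  0.7547  1.5427 -0.0011  0.8442 -0.5994]
```

Request:
{"fn": "move_arm", "kwargs": {"increments": [[[1,0,0,0,-8],[1,0,0,0,-8],[1,0,0,0,-8],[1,0,0,0,-8],[1,0,0,0,-8],[1,0,0,0,-8],[1,0,0,0,-2],[1,0,0,0,0]]]}}

```text
t: 13.15
tcp_pos: [0.6171, -0.1124, 0.0603]
tool_rot: [0.891, 0.455, -0.002, -0.001]
force: [-6.6, -0.9, 7.6]
finger_gap: 0.129
gripper_force: 51.3
```

```bash
python3 st.py
```

```text
13.15 [ 0.6171 -0.1124  0.0603] 54.1043160599651 F [-6.6306 -0.8536  7.644 ] T [-0.1039  1.241   0.0571] 0.1289089633690623 51.32581651210785 [-0.3574  0.754   1.5449 -0.0017  0.8479  0.2702]
```

Request:
{"fn": "move_arm", "kwargs": {"increments": [[[1,0,0,0,-3],[1,0,0,0,-3],[1,0,0,0,0]]], "newtons": 80}}

```text
t: 13.45
tcp_pos: [0.6169, -0.1122, 0.0604]
tool_rot: [0.913, 0.407, -0.002, -0.002]
force: [-7.2, -0.0, 8.4]
finger_gap: 0.121
gripper_force: 81.3
```

```bash
python3 st.py
```

```text
13.45 [ 0.6169 -0.1122  0.0604] 48.081843575120494 F [-7.1776 -0.027   8.4448] T [0.0115 1.3112 0.0809] 0.12060563255328333 81.31251811981201 [-0.3573  0.7538  1.5451 -0.0015  0.8484  0.3753]
```

Request:
{"fn": "move_arm", "kwargs": {"increments": [[[1,-0.002,0,0,-2],[1,0,0,0,-2],[1,0,0,0,-2],[1,0,0,0,0]]]}}

```text
t: 13.85
tcp_pos: [0.6166, -0.112, 0.0604]
tool_rot: [0.933, 0.359, -0.001, -0.001]
force: [-4.4, 1.4, 5.9]
finger_gap: 0.117
gripper_force: 81.0
```

```bash
python3 st.py
```

```text
13.85 [ 0.6166 -0.112   0.0604] 42.06973365685352 F [-4.371   1.3887  5.8572] T [0.271  0.822  0.0875] 0.11705580518484421 80.97144484519958 [-0.3579  0.7524  1.5489  0.0002  0.8426  0.4786]
```

Request:
{"fn": "move_arm", "kwargs": {"increments": [[[1,0,0,0,-2],[1,0,0,0,-2],[1,0,0,0,0]]]}}

```text
t: 14.15
tcp_pos: [0.6165, -0.1119, 0.0604]
tool_rot: [0.945, 0.326, -0.001, -0.001]
force: [-4.0, 2.5, 6.0]
finger_gap: 0.117
gripper_force: 81.0
```

```bash
python3 st.py
```

```text
14.15 [ 0.6165 -0.1119  0.0604] 38.063790253323845 F [-4.0289  2.5047  6.014 ] T [0.2942 0.8027 0.1235] 0.11744864217634353 81.00878119468689 [-0.3578  0.7524  1.5491  0.0004  0.8428  0.5484]
```

Request:
{"fn": "move_arm", "kwargs": {"increments": [[[1,0,0,0,-2],[1,0,0,0,-2],[1,0,0,0,0]]]}}

```text
t: 14.45
tcp_pos: [0.6164, -0.1117, 0.0604]
tool_rot: [0.956, 0.294, -0.001, -0.001]
force: [-3.9, 1.4, 6.4]
finger_gap: 0.12
gripper_force: 81.1
```

```bash
python3 st.py
```

```text
14.45 [ 0.6164 -0.1117  0.0604] 34.15160115229944 F [-3.9283  1.4075  6.3831] T [0.426  0.8444 0.3602] 0.12029257884109329 81.09078884124756 [-0.3575  0.7523  1.5492  0.0001  0.843   0.6172]
```

Request:
{"fn": "move_arm", "kwargs": {"increments": [[[1,0,0,0,-2],[1,0,0,0,-1],[1,0,0,0,0]]]}}

```text
t: 14.75
tcp_pos: [0.6164, -0.1117, 0.0604]
tool_rot: [0.963, 0.271, -0.001, -0.0]
force: [-3.7, 2.9, 6.3]
finger_gap: 0.12
gripper_force: 82.6
```

```bash
python3 st.py
```

```text
14.75 [ 0.6164 -0.1117  0.0604] 31.402220754717714 F [-3.6915  2.9193  6.3239] T [0.5196 0.7606 1.2527] 0.12014958594918912 82.58204340934753 [-0.357   0.7523  1.5491 -0.0012  0.8429  0.6666]
```

Request:
{"fn": "move_arm", "kwargs": {"increments": [[[1,0,0,0,-1],[1,0,0,0,0],[0.4,0,0,0,0],[0.2,0,0,0,0],[0.2,0,0,0,0],[0.2,0,0,0.03,0],[0.2,0,0,0.04,0],[0.2,0,0,0.04,0]]]}}

```text
t: 15.55
tcp_pos: [0.6176, -0.1129, 0.1695]
tool_rot: [0.966, 0.258, -0.0, -0.0]
force: [0.2, 1.0, -0.4]
finger_gap: 0.4
gripper_force: 0.0
```

Request:
{"fn": "move_arm", "kwargs": {"increments": [[[0,-0.04,-0.03,0.02,0],[0,-0.04,-0.03,0.02,0],[0,-0.04,-0.03,0.02,0],[0,-0.04,-0.02,0,0],[0,-0.03,0,0,0],[0,0,0,0,0]]]}}

```text
t: 16.15
tcp_pos: [0.4325, -0.216, 0.2247]
tool_rot: [0.967, 0.256, -0.001, -0.001]
force: [-0.1, 0.2, -0.4]
finger_gap: 0.5
gripper_force: 0.0
```

```bash
python3 st.py; python3 - <<'E'
from h import *
s=snap('top'); q=snap('side')
for c in('top','side'):
  for l in('spanner_jaw','spanner_fin'):
    print(c,l,[(np.round(d['xyz'],4).tolist(),round(d['confidence'],2)) for d in manip.mark_of(l,c)[:3]])
def crop(s,p,w,h,k):
    u,v=proj(s,p).astype(int);u0=max(0,u-w//2);v0=max(0,v-h//2);print(u0,v0)
    return cv2.resize(s['img'][v0:v0+h,u0:u0+w],(w*k,h*k),interpolation=cv2.INTER_CUBIC)
p=np.array([.56,-.113,.05])
cv2.imwrite('pics/jam.png',np.hstack([crop(s,p,64,96,6),crop(q,p,64,96,6)])[:,:,::-1])
E
```

```text
16.15 [ 0.4325 -0.216   0.2247] 29.701414440782052 F [-0.0761  0.1502 -0.3656] T [ 0.0176  0.0277 -0.0592] 0.5002946048731668 0.0 [-0.6946  0.3489  1.7844 -0.0002  1.0115  0.3579]
top spanner_jaw [([0.6201, -0.1091, 0.038], 0.69)]
top spanner_fin [([0.5631, -0.1104, 0.0544], 0.87)]
side spanner_jaw [([0.6207, -0.1052, 0.0347], 0.81)]
side spanner_fin [([0.5611, -0.1121, 0.0553], 0.71)]
300 174
276 147
```

View pics/jam.png

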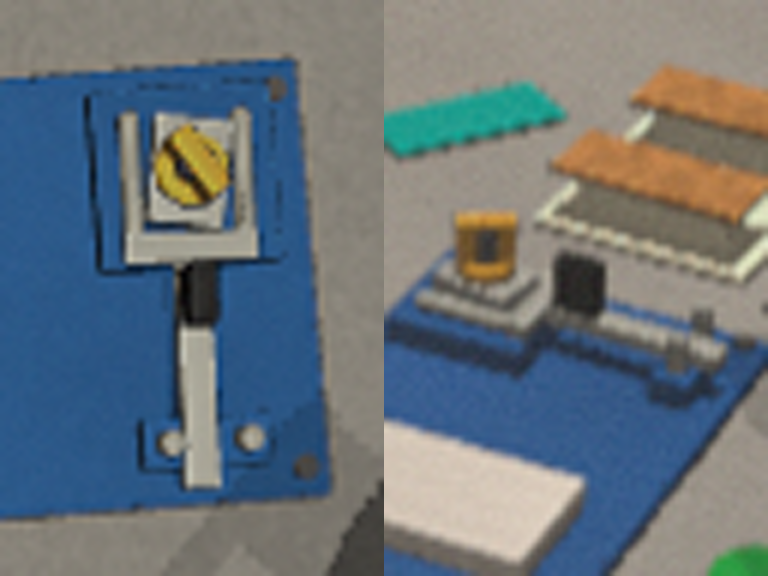

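The wing has turned to the jam, about 40° in the world, after the torque rose to 1.25 N m. The spanner now rests against the +y post and the collar has only taken up the fork play. Next I'll take the spanner back to the mat.

Request:
{"fn": "move_arm", "kwargs": {"increments": [[[-0.2,0.02,0.015,0,-5],[-0.2,0.02,0.015,0,-5],[-0.2,0.02,0.015,0,-5],[-0.2,0.02,0.015,-0.01,-5],[-0.2,0.02,0.015,-0.02,-5],[-0.2,0.02,0.015,-0.02,-3.7],[-0.2,0.0075,0.0135,-0.025,0],[-0.2,0,0,0,0]]]}}

```text
t: 17.25
tcp_pos: [0.5631, -0.1097, 0.1461]
tool_rot: [1.0, 0.012, -0.003, -0.002]
force: [-0.4, 0.1, -0.2]
finger_gap: 0.598
gripper_force: 0.0
```

```bash
python3 st.py; python3 - <<'E'
from h import *
q=snap('side')
for l in('spanner_jaw','spanner_fin'):
    print(l,[(np.round(d['xyz'],4).tolist(),round(d['confidence'],2)) for d in manip.mark_of(l,'side')[:3]])
s=snap('top');print(back(s,(300+203/6,174+292/6),.06))
E
```

```text
17.25 [ 0.5631 -0.1097  0.1461] 1.4264239512528953 F [-0.4382  0.1205 -0.2039] T [ 0.0597  0.0148 -0.0012] 0.5984592819267649 0.0 [-0.3874  0.5731  1.6378  0.0006  0.9376  1.1582]
spanner_jaw [([0.6229, -0.108, 0.0357], 0.8)]
spanner_fin [([0.5591, -0.112, 0.0555], 0.55), ([0.4157, 0.2696, 0.0107], 0.29), ([0.6952, 0.2354, 0.0004], 0.25)]
[ 0.55913802 -0.11650853  0.06      ]
```

Request:
{"fn": "move_arm", "kwargs": {"increments": [[[-0.2,-0.002,-0.002,-0.03,-0.4],[-0.2,0,0,-0.03,0],[-0.2,0,0,-0.03,0],[-0.2,0,0,-0.009,0],[1,0,0,0,0],[1,0,0,0,0],[1,0,0,0,0],[1,0,0,0,0]]], "newtons": 60}}

```text
t: 18.25
tcp_pos: [0.5621, -0.1141, 0.0525]
tool_rot: [1.0, 0.007, 0.001, -0.0]
force: [-1.6, 3.5, 7.5]
finger_gap: 0.149
gripper_force: 58.3
```

Request:
{"fn": "move_arm", "kwargs": {"increments": [[[1,0,0,0.005,0],[1,0,0,0.01,0],[1,0,0,0.01,0],[1,0,0,0.02,0],[1,0,0,0.03,0],[1,0,0,0.03,0]]]}}

```text
t: 18.85
tcp_pos: [0.5619, -0.1155, 0.1573]
tool_rot: [1.0, 0.007, 0.0, 0.001]
force: [1.3, -1.1, -2.1]
finger_gap: 0.147
gripper_force: 57.6
```

```bash
python3 st.py
```

```text
18.85 [ 0.5619 -0.1155  0.1573] 0.7796240078626521 F [ 1.2583 -1.0812 -2.1357] T [ 0.0029 -0.0696  0.0036] 0.14721368607851795 57.60070323944092 [-0.397   0.5545  1.6349 -0.0009  0.9511  1.1607]
```

Request:
{"fn": "move_arm", "kwargs": {"increments": [[[1,-0.026,-0.022,0,0],[1,-0.026,-0.022,0,0],[1,-0.026,-0.022,0,-1],[1,-0.026,-0.022,0,-1],[1,-0.026,-0.022,0,-0.5],[1,-0.026,-0.022,0,0],[1,-0.026,-0.022,0,0],[1,-0.025,-0.022,0,0]]]}}

```text
t: 19.65
tcp_pos: [0.3538, -0.2926, 0.1567]
tool_rot: [1.0, -0.015, 0.001, 0.001]
force: [0.7, 0.1, -2.9]
finger_gap: 0.147
gripper_force: 57.7
```

Request:
{"fn": "move_arm", "kwargs": {"increments": [[[1,0,0,0,0],[1,0,0,-0.03,0],[1,0,0,-0.03,0],[1,0,0,-0.02,0],[1,0,0,0,0]]]}}

```text
t: 20.15
tcp_pos: [0.3544, -0.29, 0.0743]
tool_rot: [1.0, -0.015, -0.001, -0.001]
force: [-0.6, 0.4, -1.8]
finger_gap: 0.15
gripper_force: 57.9
```

```bash
python3 st.py
```

```text
20.15 [ 0.3544 -0.29    0.0743] -1.7004702266664542 F [-0.626   0.3635 -1.7971] T [ 0.0157  0.0428 -0.067 ] 0.15034994303454907 57.85855829715729 [-0.9306  0.5927  1.975  -0.0003  0.5773  0.6701]
```

Request:
{"fn": "move_arm", "kwargs": {"increments": [[[1,0,-0.0015,-0.015,0],[1,0,0,-0.015,0],[1,0,0,-0.011,0],[1,0,0,-0.004,0],[1,0,0,0,0]]]}}

```text
t: 20.65
tcp_pos: [0.355, -0.2924, 0.0308]
tool_rot: [1.0, -0.015, 0.0, 0.0]
force: [0.4, 0.6, -2.1]
finger_gap: 0.15
gripper_force: 58.0
```

Request:
{"fn": "move_arm", "kwargs": {"increments": [[[0.5,0,0,0,0],[0,0,0,0,0],[0,0,0,0.03,0],[0,0,0,0.04,0],[0,0,0,0.05,0],[0,0,0,0.05,0],[0,0,0,0.05,0]]]}}

```text
t: 21.35
tcp_pos: [0.3543, -0.2917, 0.2534]
tool_rot: [1.0, -0.015, 0.0, 0.0]
force: [1.1, -0.5, -0.2]
finger_gap: 0.502
gripper_force: 0.0
```

Request:
{"fn": "move_arm", "kwargs": {"increments": [[[-1,0.03,0.05,0,0.7],[-1,0.03,0.05,0,0],[-1,0.03,0.05,0,0],[-1,0.03,0.05,0,0],[-1,0.03,0.05,0,0],[-1,0.03,0.05,0,0],[-1,0.03,0.05,0,0],[-1,0.02,0.05,0,5]]]}}

```text
t: 22.15
tcp_pos: [0.5547, 0.056, 0.2514]
tool_rot: [0.999, 0.036, 0.001, 0.0]
force: [0.4, 0.0, -0.1]
finger_gap: 0.997
gripper_force: 0.0
```

```bash
python3 st.py; python3 - <<'E'
from h import *
s=snap('top'); q=snap('side')
for c in('top','side'):
  for l in('spanner_jaw','spanner_fin','slab0_mid','slab2_mid'):
    print(c,l,[(np.round(d['xyz'],4).tolist(),round(d['confidence'],2)) for d in manip.mark_of(l,c)[:4]])
E
```

```text
22.15 [0.5547 0.056  0.2514] 4.1114375877713645 F [ 0.4479  0.0372 -0.0592] T [-0.0038 -0.0483 -0.0016] 0.9971931361974481 0.0 [-0.0996  0.4119  1.582  -0.0003  1.1454  1.3995]
top spanner_jaw [([0.3508, -0.288, 0.0294], 0.75)]
top spanner_fin [([0.3556, -0.2905, 0.0304], 0.58)]
top slab0_mid [([0.5819, 0.3675, 0.0108], 0.97), ([0.4758, 0.4819, 0.0115], 0.64), ([0.6291, 0.5125, 0.0118], 0.61)]
top slab2_mid [([0.4194, 0.2762, 0.0109], 0.67)]
side spanner_jaw [([0.414, -0.2923, 0.0145], 0.87)]
side spanner_fin [([0.3485, -0.2952, 0.03], 0.74)]
side slab0_mid [([0.5858, 0.3709, 0.0144], 0.81), ([0.4715, 0.4831, 0.0122], 0.66), ([0.6293, 0.5124, 0.0079], 0.59)]
side slab2_mid [([0.4152, 0.2716, 0.0116], 0.86), ([0.3485, -0.2952, 0.0307], 0.49)]
```

Request:
{"fn": "move_arm", "kwargs": {"increments": [[[-1,0.003,0.045,0,0],[-1,0.004,0.045,0,0],[-1,0.004,0.045,0,0],[-1,0.004,0.045,0,0],[-1,0.004,0.045,-0.02,0],[-1,0.005,0.045,-0.04,0],[-1,0.005,0.044,-0.04,0],[-1,0,0,-0.04,0]]]}}

```text
t: 23.45
tcp_pos: [0.5823, 0.3576, 0.124]
tool_rot: [0.999, 0.036, 0.003, -0.002]
force: [0.8, -1.2, -0.2]
finger_gap: 1.002
gripper_force: 0.0
```

Request:
{"fn": "move_arm", "kwargs": {"increments": [[[-1,0,0,0,0],[-1,0,0,0,0]]]}}

```text
t: 23.65
tcp_pos: [0.5807, 0.3521, 0.1237]
tool_rot: [0.999, 0.034, -0.001, 0.0]
force: [0.2, -0.0, 0.1]
finger_gap: 0.997
gripper_force: 0.0
```

```bash
python3 st.py
```

```text
23.65 [0.5807 0.3521 0.1237] 3.9194492076385297 F [ 0.1765 -0.0007  0.0613] T [-0.0149 -0.0219 -0.0475] 0.9974101367076105 0.0 [ 0.3811  0.7224  1.3731 -0.0003  1.0484  1.8836]
```

Request:
{"fn": "move_arm", "kwargs": {"increments": [[[-1,0.003,0.018,-0.03,0],[-1,0,0,-0.04,0],[-1,0,0,-0.03,0],[-1,0,0,-0.015,0],[-1,0,0,-0.005,0],[-1,0,0,0,0]]]}}

```text
t: 24.25
tcp_pos: [0.5852, 0.3712, 0.0056]
tool_rot: [0.999, 0.034, 0.001, -0.0]
force: [-0.2, -0.9, 0.1]
finger_gap: 0.995
gripper_force: 0.0
```

Request:
{"fn": "move_arm", "kwargs": {"increments": [[[1,0,0,0,0],[1,0,0,0,0],[1,0,0,0,0],[1,0,0,0,0],[1,0,0,0,0]]], "newtons": 60}}

```text
t: 24.75
tcp_pos: [0.5849, 0.3719, 0.006]
tool_rot: [0.999, 0.035, 0.001, -0.001]
force: [-0.1, -0.4, 6.4]
finger_gap: 0.515
gripper_force: 64.9
```

```bash
python3 st.py; python3 - <<'E'
from h import *
s=snap('top');f=s['img'].astype(int);g=f.min(2)
print(s['img'][218,162]); print(rect(s,g>140,(162,205),.022))
E
```

```text
24.75 [0.5849 0.3719 0.006 ] 4.002680947891186 F [-0.0677 -0.3762  6.4269] T [-0.061   0.0195  0.0131] 0.5154795548150725 64.92872714996338 [ 0.4056  0.8931  1.3802 -0.0001  0.8651  1.9066]
[16 17 16]
{'c': (0.6316, 0.3686), 'L': 0.0351, 'W': 0.023, 'ang': 89.0}
```

Request:
{"fn": "move_arm", "kwargs": {"increments": [[[1,0,0,0.02,0],[1,0,0,0.04,0],[1,0,0,0.05,0],[1,0,0,0.05,0],[1,0,0,0.03,0],[1,-0.002,-0.03,0.01,0],[1,-0.003,-0.04,0,0],[1,-0.003,-0.04,0,0]]]}}

```text
t: 25.6
tcp_pos: [0.5748, 0.2607, 0.2042]
tool_rot: [0.999, 0.036, 0.0, 0.0]
force: [0.9, 0.1, -2.9]
finger_gap: 0.525
gripper_force: 63.8
```

Request:
{"fn": "move_arm", "kwargs": {"increments": [[[1,-0.003,-0.04,0,0],[1,-0.003,-0.04,0,0],[1,-0.004,-0.04,0,-0.4],[1,-0.004,-0.04,0,-0.4],[1,-0.003,-0.03,0,0],[1,0,-0.01,0,0],[1,0,0,0,0],[1,0,0,0,0]]]}}

```text
t: 26.4
tcp_pos: [0.5586, 0.0622, 0.2038]
tool_rot: [1.0, 0.028, -0.0, -0.0]
force: [-0.1, 0.6, -3.4]
finger_gap: 0.525
gripper_force: 63.9
```

```bash
python3 st.py
```

```text
26.4 [0.5586 0.0622 0.2038] 3.193849058819476 F [-0.1476  0.5682 -3.3759] T [ 0.04   -0.0023  0.0557] 0.5252891411553514 63.85133743286133 [-0.0883  0.4775  1.6213  0.001   1.0433  1.4262]
```

Request:
{"fn": "move_arm", "kwargs": {"increments": [[[1,0.001,-0.001,-0.04,0],[1,0,0,-0.04,0],[1,0,0,-0.04,0],[1,0,0,-0.025,0],[1,0,0,-0.012,0],[1,0,0,0,0],[1,0,0,-0.006,0],[1,0,0,0,0]]]}}

```text
t: 27.2
tcp_pos: [0.5606, 0.0607, 0.0418]
tool_rot: [1.0, 0.028, 0.001, 0.0]
force: [-0.9, 0.5, -3.4]
finger_gap: 0.521
gripper_force: 63.8
```

```bash
python3 st.py; python3 - <<'E'
from h import *
q=snap('side')
print([(np.round(d['xyz'],4).tolist(),round(d['confidence'],2)) for d in manip.mark_of('slab0_mid','side')[:4]])
E
```

```text
27.2 [0.5606 0.0607 0.0418] 3.229073350224985 F [-0.8683  0.4725 -3.3968] T [ 0.0072  0.01   -0.0026] 0.5212909524341807 63.83378505706787 [-0.0903  0.7275  1.7244  0.0001  0.6876  1.4241]
[([0.629, 0.5103, 0.0087], 0.85), ([0.5604, 0.0612, 0.0484], 0.69), ([0.4722, 0.482, 0.0107], 0.6)]
```

Request:
{"fn": "move_arm", "kwargs": {"increments": [[[1,0,0,-0.003,0],[1,0,0,-0.002,0],[1,0,0,0,0]]]}}

```text
t: 27.6
tcp_pos: [0.5597, 0.0603, 0.036]
tool_rot: [1.0, 0.028, 0.0, -0.0]
force: [-0.3, -0.0, -2.8]
finger_gap: 0.522
gripper_force: 63.8
```

Request:
{"fn": "move_arm", "kwargs": {"increments": [[[-0.3,0,0,0,0],[-0.6,0,0,0,0],[-0.6,0,0,0,0],[-0.6,0,0,0.03,0],[-0.6,0,0,0.04,0],[-0.6,0,0,0.05,0],[-0.6,-0.02,-0.02,0.05,0],[-0.6,-0.03,-0.03,0,0]]]}}

```text
t: 28.4
tcp_pos: [0.5182, 0.0126, 0.2059]
tool_rot: [1.0, 0.03, 0.009, 0.002]
force: [1.1, -1.4, -0.9]
finger_gap: 0.8
gripper_force: 0.0
```

Request:
{"fn": "move_arm", "kwargs": {"increments": [[[-1,0.01,-0.05,0,0],[-1,0.01,-0.05,0,0],[-1,0.02,-0.05,0,0],[-1,0.02,-0.05,0,0],[-1,0.02,-0.05,0,0],[-1,0,-0.03,0,0],[-1,0,0,0,0],[-1,0,0,0,0]]]}}

```text
t: 29.2
tcp_pos: [0.587, -0.2545, 0.1992]
tool_rot: [1.0, 0.027, -0.0, -0.001]
force: [-0.2, 0.4, -0.3]
finger_gap: 1.0
gripper_force: 0.0
```

```bash
python3 st.py; python3 - <<'E'
from h import *
s=snap('top','bed1');f=s['img'].astype(int);g=f.min(2)
q=snap('side')
for c in ('top','side'):
  for l in ('slab0_mid','sheet0_mid','bed_top'): print(c,l,[(np.round(d['xyz'],4).tolist(),round(d['confidence'],2)) for d in manip.mark_of(l,c)[:4]])
def crop(s,p,w,h,k):
    u,v=proj(s,p).astype(int);u0=max(0,u-w//2);v0=max(0,v-h//2);print(u0,v0)
    return cv2.resize(s['img'][v0:v0+h,u0:u0+w],(w*k,h*k),interpolation=cv2.INTER_CUBIC)
a=crop(s,np.array([.558,.06,.05]),66,96,6);b=crop(q,np.array([.558,.06,.05]),66,96,6)
cv2.imwrite('pics/bed1.png',np.hstack([a,b])[:,:,::-1])
E
```

```text
29.2 [ 0.587  -0.2545  0.1992] 3.1004182891924663 F [-0.2294  0.4382 -0.2809] T [0.055  0.0109 0.0531] 1.000349351239274 0.0 [-0.5837  0.5833  1.4243  0.0006  1.1354  0.9327]
top slab0_mid [([0.5562, 0.0613, 0.0424], 0.91), ([0.6278, 0.513, 0.012], 0.8), ([0.6192, -0.1125, 0.0696], 0.7), ([0.4724, 0.4819, 0.0113], 0.62)]
top sheet0_mid [([0.3471, 0.1095, 0.0003], 0.56), ([0.5853, -0.3807, 0.0404], 0.44), ([0.4183, 0.2764, 0.0096], 0.34)]
top bed_top [([0.5594, 0.0622, 0.0352], 0.66)]
side slab0_mid [([0.7286, 0.0101, 0.0035], 0.72), ([0.581, -0.0235, 0.0015], 0.66), ([0.4719, 0.485, 0.0071], 0.59), ([0.6303, 0.5145, 0.0081], 0.58)]
side sheet0_mid [([0.5883, -0.3792, 0.0419], 0.62), ([0.3465, 0.11, 0.002], 0.17)]
side bed_top [([0.5624, 0.0624, 0.0276], 0.69)]
236 176
249 172
```

View pics/bed1.png

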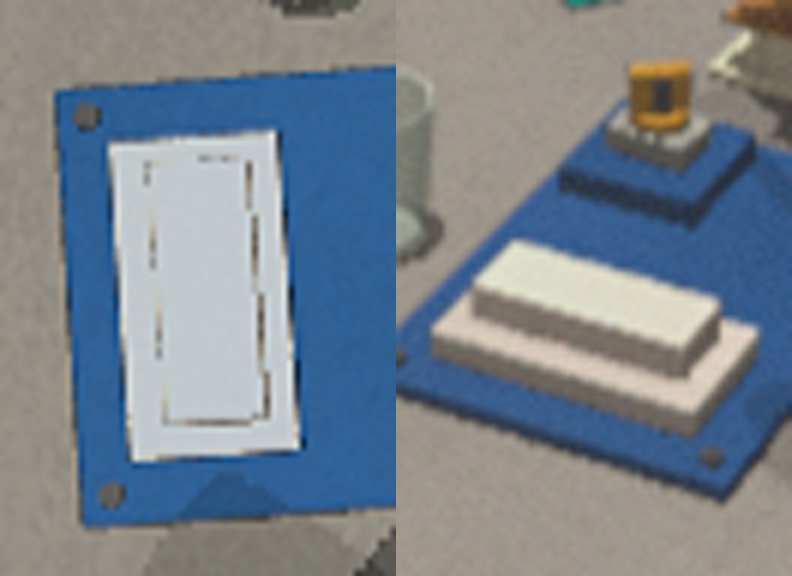

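The slab lies flat on the bed. In the left half its corners are (147,158) and (268,420); the bed's are (110,143) and (300,450). I'll check the centring numerically.

```bash
python3 - <<'E'
from h import *
s=snap('top')
B=lambda c,z: np.array([back(s,(236+x/6,176+y/6),z)[:2] for x,y in c])
a=B([(147,157),(250,155),(268,418),(165,423)],.052);b=B([(110,143),(277,130),(300,450),(132,462)],.030)
print(a.mean(0),b.mean(0)); 
for m in(a,b): d=(m[0]+m[1]-m[2]-m[3])/2; print(np.hypot(*d),np.degrees(np.arctan2(d[1],d[0])))
E
```

```text
[0.55889799 0.05621071] [0.55698378 0.05781   ]
0.12182444537817139 3.0661057425675686
0.14997237376334757 3.2062877639306433
```

Request:
{"fn": "move_arm", "kwargs": {"increments": [[[-1,0.001,-0.01,-0.03,-1.6],[-1,0,-0.009,-0.03,-1.6],[-1,0,0,-0.04,0],[-1,0,0,-0.03,0],[-1,0,0,0,0],[-1,0,0,0,0]]], "newtons": 40}}

```text
t: 30.25
tcp_pos: [0.5888, -0.2733, 0.0696]
tool_rot: [1.0, 0.0, -0.0, -0.0]
force: [0.4, -0.3, 0.5]
finger_gap: 1.003
gripper_force: 0.0
```

```bash
python3 st.py
```

```text
30.25 [ 0.5888 -0.2733  0.0696] 0.009887250535104206 F [ 0.366  -0.2811  0.4988] T [-0.0152 -0.0101 -0.0323] 1.0026306460969638 0.0 [-0.6064  0.7605  1.4856  0.      0.896   0.9642]
```

Request:
{"fn": "move_arm", "kwargs": {"increments": [[[-1,0,-0.001,-0.02,0],[-1,0,0,-0.018,0],[-1,0,0,-0.01,0],[-1,0,0,0,0],[1,0,0,0,0],[1,0,0,0,0],[1,0,0,0,0],[1,0,0,0,0]]]}}

```text
t: 31.05
tcp_pos: [0.5896, -0.2749, 0.0232]
tool_rot: [1.0, -0.0, 0.001, 0.001]
force: [0.4, 0.5, 6.0]
finger_gap: 0.618
gripper_force: 42.3
```

```bash
python3 st.py
```

```text
31.05 [ 0.5896 -0.2749  0.0232] -0.004354652317240424 F [0.3824 0.5013 5.9921] T [ 0.0971  0.0722 -0.0028] 0.6182549616498214 42.329181432724 [-0.6078  0.8287  1.4979  0.0002  0.8122  0.9629]
```

Request:
{"fn": "move_arm", "kwargs": {"increments": [[[1,0,0,0.02,0],[1,0,0,0.03,0],[1,0,0,0.04,0],[1,0,0,0.04,0],[1,-0.003,0.03,0.02,0.8],[1,-0.003,0.035,0,0.8],[1,-0.003,0.035,0,0.8],[1,-0.003,0.035,0,0.8]]]}}

```text
t: 31.85
tcp_pos: [0.5764, -0.1383, 0.1722]
tool_rot: [1.0, 0.028, 0.0, 0.0]
force: [0.3, 0.8, -0.3]
finger_gap: 0.62
gripper_force: 42.2
```

Request:
{"fn": "move_arm", "kwargs": {"increments": [[[1,-0.003,0.035,0,0],[1,-0.003,0.035,0,0],[1,-0.003,0.035,0,0],[1,-0.003,0.035,0,0],[1,-0.003,0.035,0,0],[1,-0.003,0.025,0,0],[1,0,0,0,0],[1,0,0,0,0]]]}}

```text
t: 32.65
tcp_pos: [0.5586, 0.061, 0.1717]
tool_rot: [1.0, 0.029, 0.0, 0.0]
force: [-0.9, 0.9, 0.1]
finger_gap: 0.611
gripper_force: 42.2
```

```bash
python3 st.py
```

```text
32.65 [0.5586 0.061  0.1717] 3.2943119076701133 F [-0.9308  0.9164  0.1436] T [ 0.0145 -0.0049 -0.0076] 0.6110579169362446 42.190085649490356 [-0.0899  0.5207  1.6521 -0.0006  0.9683  1.4238]
```

Request:
{"fn": "move_arm", "kwargs": {"increments": [[[1,0.001,-0.0005,-0.035,0],[1,0,0,-0.035,0],[1,0,0,-0.03,0],[1,0,0,-0.015,0],[1,0,0,-0.01,0],[1,0,0,0,0]]]}}

```text
t: 33.25
tcp_pos: [0.5593, 0.0591, 0.0454]
tool_rot: [1.0, 0.027, -0.001, -0.0]
force: [-1.1, -0.3, 0.2]
finger_gap: 0.623
gripper_force: 42.2
```

```bash
python3 st.py; python3 - <<'E'
from h import *
q=snap('side')
print([(np.round(d['xyz'],4).tolist(),round(d['confidence'],2)) for d in manip.mark_of('sheet0_mid','side')[:4]])
u,v=proj(q,np.array([.558,.06,.05])).astype(int)
cv2.imwrite('pics/sh1.png',cv2.resize(q['img'][v-45:v+45,u-50:u+50],None,fx=5,fy=5,interpolation=cv2.INTER_CUBIC)[:,:,::-1])
E
```

```text
33.25 [0.5593 0.0591 0.0454] 3.113968008813452 F [-1.12 -0.34  0.19] T [-0.031  -0.0398 -0.0188] 0.6225277587277769 42.18826711177826 [-0.0933  0.7212  1.7241 -0.0003  0.6984  1.4233]
[]
```

View pics/sh1.png

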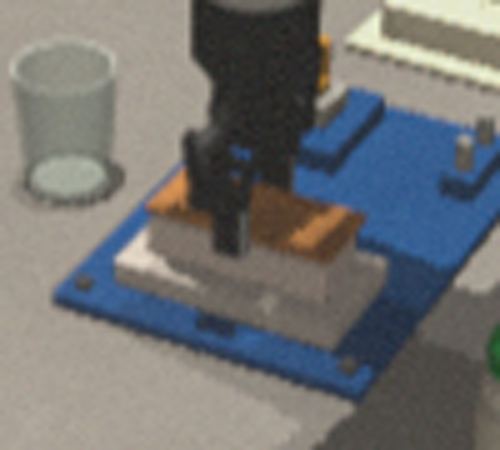

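The sheet is held level and squarely above the slab at (255,215). Lowering and releasing.

Request:
{"fn": "move_arm", "kwargs": {"increments": [[[1,0,0.001,-0.004,0],[1,0,0,-0.003,0],[1,0,0,0,0]]]}}

```text
t: 33.65
tcp_pos: [0.5597, 0.0612, 0.0398]
tool_rot: [1.0, 0.028, 0.0, 0.0]
force: [-0.3, -0.2, 0.2]
finger_gap: 0.626
gripper_force: 42.2
```

Request:
{"fn": "move_arm", "kwargs": {"increments": [[[0,0,0,0,0],[-0.7,0,0,0,0],[-0.7,0,0,0,0],[-0.7,0,0,0.03,0],[-0.7,0,0,0.04,0],[-0.7,0,0,0.05,0],[-0.7,-0.01,0.02,0.05,0],[-0.7,-0.02,0.03,0,0]]]}}

```text
t: 34.45
tcp_pos: [0.5368, 0.1087, 0.2121]
tool_rot: [1.0, 0.026, 0.009, 0.0]
force: [1.8, 0.2, 0.4]
finger_gap: 0.849
gripper_force: 0.0
```

Request:
{"fn": "move_arm", "kwargs": {"increments": [[[-1,-0.02,0.035,0,0],[-1,-0.02,0.035,0,0],[-1,-0.02,0.035,0,-1],[-1,-0.02,0.035,0,-2],[-1,-0.02,0.01,-0.02,0],[-1,-0.01,0.01,-0.03,0],[-1,0,0,-0.03,0],[-1,0,0,0,0]]]}}

```text
t: 35.25
tcp_pos: [0.4174, 0.2688, 0.1225]
tool_rot: [1.0, 0.002, -0.004, 0.001]
force: [-0.4, -0.6, 0.5]
finger_gap: 1.003
gripper_force: 0.0
```

```bash
python3 st.py; python3 - <<'E'
from h import *
s=snap('top');f=s['img'].astype(int)
print('sheet',rect(s,(f[:,:,0]-f[:,:,2]>50),(270,225),.058))
q=snap('side')
for c in('top','side'):print([(np.round(d['xyz'],4).tolist(),round(d['confidence'],2)) for d in manip.mark_of('slab2_mid',c)[:4]])
E
```

```text
35.25 [0.4174 0.2688 0.1225] 0.26180537791340824 F [-0.3612 -0.626   0.482 ] T [0.0023 0.0345 0.0534] 1.0034701616485706 0.0 [ 0.3467  0.5314  1.847  -0.0001  0.771   1.913 ]
sheet {'c': (0.5575, 0.0587), 'L': 0.1224, 'W': 0.0536, 'ang': 3.5}
[([0.4175, 0.2761, 0.0128], 0.52), ([0.4112, -0.2908, 0.008], 0.38)]
[([0.4153, 0.2679, 0.0105], 0.57)]
```

Request:
{"fn": "move_arm", "kwargs": {"increments": [[[-1,-0.001,0.001,-0.04,0],[-1,0,0,-0.04,0],[-1,0,0,-0.025,0],[-1,0,0,-0.01,0],[-1,0,0,0,0],[-1,0,0,0,0]]], "newtons": 60}}

```text
t: 36.05
tcp_pos: [0.4208, 0.2707, 0.0115]
tool_rot: [1.0, 0.002, 0.001, -0.0]
force: [0.2, 0.1, 1.0]
finger_gap: 1.0
gripper_force: 0.0
```

Request:
{"fn": "move_arm", "kwargs": {"increments": [[[1,0,0,0,0],[1,0,0,0,0],[1,0,0,0,0],[1,0,0,0,0],[1,0,0,0,0]]]}}

```text
t: 36.55
tcp_pos: [0.4202, 0.2707, 0.0116]
tool_rot: [1.0, 0.002, 0.001, -0.0]
force: [0.1, -0.7, 8.1]
finger_gap: 0.522
gripper_force: 60.8
```

```bash
python3 st.py
```

```text
36.55 [0.4202 0.2707 0.0116] 0.19465777307891705 F [ 0.1426 -0.7345  8.0737] T [-0.1442  0.0747 -0.0205] 0.5216046024297041 60.7924747467041 [0.3484 0.7445 1.8957 0.     0.4991 1.9157]
```

Request:
{"fn": "move_arm", "kwargs": {"increments": [[[-1,0,0,0,0],[-1,0,0,0,0],[-1,-0.004,0,-0.006,0],[-1,0,0,0,0],[1,0,0,0,0],[1,0,0,0,0],[1,0,0,0,0],[1,0,0,0,0]]]}}

```text
t: 37.35
tcp_pos: [0.4156, 0.2705, 0.0045]
tool_rot: [1.0, 0.002, 0.0, -0.0]
force: [-0.7, -0.6, 2.3]
finger_gap: 0.521
gripper_force: 62.8
```

Request:
{"fn": "move_arm", "kwargs": {"increments": [[[1,0,0,0,0],[1,0,0,0,0]]]}}

```text
t: 37.55
tcp_pos: [0.4156, 0.2705, 0.0045]
tool_rot: [1.0, 0.002, 0.0, -0.0]
force: [0.3, 0.3, 5.1]
finger_gap: 0.528
gripper_force: 63.0
```

```bash
python3 st.py
```

```text
37.55 [0.4156 0.2705 0.0045] 0.19235662772399073 F [0.2679 0.2777 5.0579] T [0.0088 0.1071 0.0229] 0.5278905025356933 62.97413349151611 [0.3512 0.7576 1.9054 0.0002 0.4782 1.9185]
```

Request:
{"fn": "move_arm", "kwargs": {"increments": [[[1,0,0,0.02,0],[1,0,0,0.04,0],[1,0,0,0.05,0],[1,0,0,0.05,0],[1,0,0,0.04,0],[1,0.02,-0.025,0.01,1],[1,0.022,-0.03,0,1],[1,0.022,-0.03,0,1]]]}}

```text
t: 38.35
tcp_pos: [0.4798, 0.1847, 0.2146]
tool_rot: [1.0, 0.029, 0.0, -0.0]
force: [0.6, -0.1, -1.5]
finger_gap: 0.52
gripper_force: 62.3
```

Request:
{"fn": "move_arm", "kwargs": {"increments": [[[1,0.02,-0.03,0,0],[1,0.02,-0.03,0,0],[1,0.02,-0.03,0,0],[1,0.018,-0.03,0,0],[1,0,-0.005,0,0],[1,0,0,0,0],[1,0,0,0,0]]]}}

```text
t: 39.05
tcp_pos: [0.5561, 0.0611, 0.2134]
tool_rot: [1.0, 0.028, -0.001, -0.0]
force: [-0.1, -1.1, -2.2]
finger_gap: 0.523
gripper_force: 62.3
```

```bash
python3 st.py; python3 - <<'E'
from h import *
q=snap('side')
print([(np.round(d['xyz'],4).tolist(),round(d['confidence'],2)) for d in manip.mark_of('slab2_mid','side')[:4]])
E
```

```text
39.05 [0.5561 0.0611 0.2134] 3.1983920735240052 F [-0.1245 -1.0533 -2.2139] T [ 0.0505 -0.0591  0.0084] 0.5228870634950159 62.28838562965393 [-0.0906  0.4626  1.6163  0.0006  1.0654  1.4241]
[([0.5563, 0.058, 0.2214], 0.75), ([0.4931, -0.1162, 0.0281], 0.7), ([0.6199, -0.1134, 0.0693], 0.47), ([0.3514, -0.2935, 0.033], 0.31)]
```

Slab mid is at the TCP (z +8 mm) as expected. Descending.

Request:
{"fn": "move_arm", "kwargs": {"increments": [[[1,0.0015,-0.001,-0.04,0],[1,0,0,-0.04,0],[1,0,0,-0.035,0],[1,0,0,-0.015,0],[1,0,0,-0.01,0],[1,0,0,0,0]]]}}

```text
t: 39.75
tcp_pos: [0.5581, 0.0603, 0.0732]
tool_rot: [1.0, 0.029, -0.001, -0.0]
force: [-0.4, -0.1, -2.7]
finger_gap: 0.522
gripper_force: 62.2
```

```bash
python3 st.py
```

```text
39.75 [0.5581 0.0603 0.0732] 3.269937679407422 F [-0.4358 -0.1    -2.7372] T [-0.0229  0.0392 -0.0261] 0.5221038527024398 62.19272017478943 [-0.0915  0.6733  1.7161  0.0001  0.7545  1.4222]
```

Request:
{"fn": "move_arm", "kwargs": {"increments": [[[1,0,0,-0.005,0],[1,0,0,-0.003,0],[1,0,0,-0.0015,0],[1,0,0,0,0]]]}}

```text
t: 40.15
tcp_pos: [0.5593, 0.0594, 0.0651]
tool_rot: [1.0, 0.028, 0.0, 0.0]
force: [-0.0, -0.1, -2.5]
finger_gap: 0.519
gripper_force: 62.2
```

Request:
{"fn": "move_arm", "kwargs": {"increments": [[[1,0,0,-0.002,0],[1,0,0,0,0]]]}}

```text
t: 40.35
tcp_pos: [0.559, 0.0593, 0.0627]
tool_rot: [1.0, 0.028, 0.0, 0.0]
force: [-0.2, -0.0, -2.0]
finger_gap: 0.522
gripper_force: 62.2
```

Request:
{"fn": "move_arm", "kwargs": {"increments": [[[0,0,0,0,0],[-0.5,0,0,0,0],[-0.5,0,0,0,0],[-0.5,0,0,0.03,0],[-0.5,0,0,0.04,0],[-0.5,0,0,0.05,0],[-0.5,-0.02,-0.02,0.05,0],[-0.5,-0.03,0,0,0]]]}}

```text
t: 41.15
tcp_pos: [0.5178, 0.04, 0.2328]
tool_rot: [1.0, 0.028, 0.009, 0.002]
force: [0.2, -0.1, 0.1]
finger_gap: 0.753
gripper_force: 0.0
```

Request:
{"fn": "move_arm", "kwargs": {"increments": [[[-0.5,-0.04,0.04,0,0],[-0.5,-0.04,0.04,0,0],[-0.5,-0.04,0.04,0,0],[-0.5,-0.03,0.04,0,0],[-0.5,0,0.04,0,0],[-0.5,0,0.04,0,0],[-0.5,0,0,0,0]]]}}

```text
t: 41.85
tcp_pos: [0.3758, 0.2721, 0.227]
tool_rot: [1.0, 0.031, 0.002, -0.001]
force: [-0.7, 0.1, 0.6]
finger_gap: 0.747
gripper_force: 0.0
```

```bash
python3 st.py; python3 - <<'E'
from h import *
s=snap('top','fin_top');f=s['img'].astype(int);q=snap('side','fin_side')
print('sheet',rect(s,(f[:,:,0]-f[:,:,2]>30)|(f.min(2)>150),(270,225),.058))
print('slab',rect(s,(f.min(2)>140),(270,225),.080))
for l in('spanner_fin','spanner_jaw'):
  for c in('top','side'):print(l,[(np.round(d['xyz'],4).tolist(),round(d['confidence'],2)) for d in manip.mark_of(l,c)[:2]])
a=cv2.resize(s['img'][170:345,230:430],(800,700)); a=a[:600]
cv2.imwrite('pics/fin.png',cv2.resize(s['img'][175:345,235:435],(700,595),interpolation=cv2.INTER_CUBIC)[:,:,::-1])
E
```

```text
41.85 [0.3758 0.2721 0.227 ] 3.505520517547998 F [-0.6885  0.0637  0.5618] T [-0.0274 -0.0564  0.0038] 0.7470034432577225 0.0 [0.3842 0.3167 1.831  0.0015 0.9899 1.893 ]
sheet {'c': (0.556, 0.0591), 'L': 0.1444, 'W': 0.0759, 'ang': 3.2}
slab {'c': (0.5592, 0.0571), 'L': 0.0864, 'W': 0.0442, 'ang': 3.4}
spanner_fin [([0.3546, -0.2909, 0.0296], 0.58)]
spanner_fin [([0.351, -0.2923, 0.0325], 0.62)]
spanner_jaw [([0.4137, -0.2937, 0.0129], 0.79), ([0.6956, 0.2368, 0.0027], 0.71)]
spanner_jaw [([0.4153, -0.2919, 0.009], 0.71)]
```

View pics/fin.png

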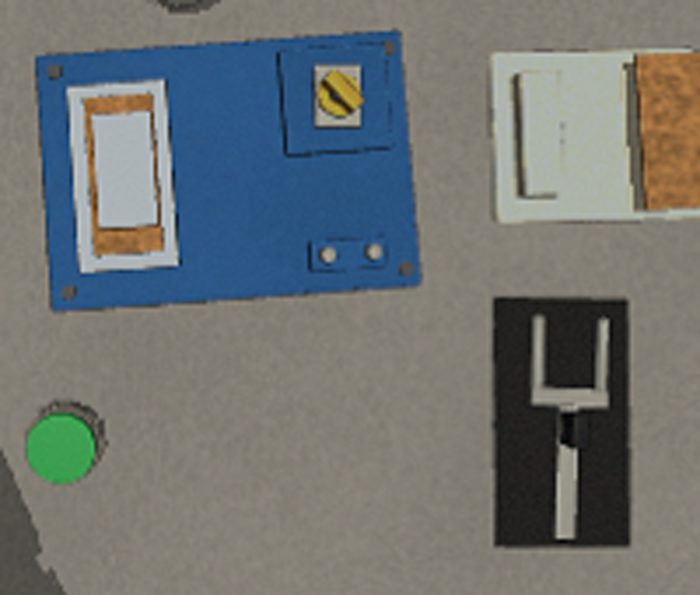

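View pics/fin_side.png

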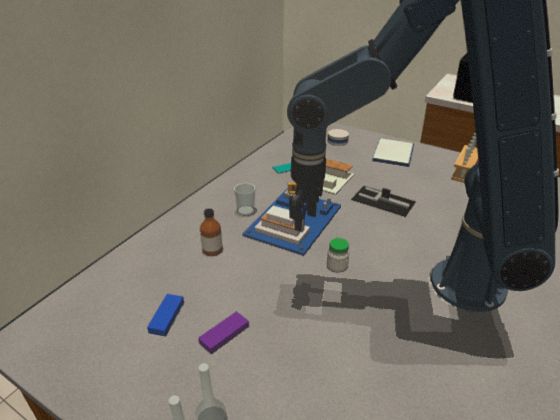

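The top view shows the slab, sheet and slab stack centred on the bed at (123,170) and the wing jammed at (338,93). The spanner lies in the middle of the mat at (563,420). The side view shows the bottle, beaker and jar standing untouched and the arm clear.

```bash
python3 -c "
from station import manip
print(manip.sign_off())"
```

```text
the job is handed in; nothing more can be done
None
```

I handed the job in with the locknut jammed (wrist torque rose to about 1.25 N m), the 120 mm slab, one cork sheet and the 88 mm slab centred on the bed to within about 3 mm, and the spanner back on the middle of its mat. The bottle, beaker and jar were not touched. The collar slipped about 7° in the fork's play as the nut tightened, and I did not turn it back.

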